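# Lock a gel tray into its casting stand

## Task

Get the blue gel tray ready for pouring: with the fingertips push it along between the rails of its white stand until it is fully home against the black gasket, then push the red lever round past its dead point until it snaps into lock behind the tray. Only push: do not pick up or tip the tray, and leave the bottle, beaker and jar beside the stand where they are. Finish clear of everything.

Things in the scene. Friction and masses are not known exactly. Their poses are not given: they have to be found in the camera images.
- stand: White casting stand fixed to the bench; origin on the bench, x axis along the channel to the gasket, z up. Plate 12 mm thick, x -110 to 100, y -82 to 98 mm. Two aluminium rails along x (inner faces y = +-42.5 mm, x -105 to 85, tops 28 mm above the bench) guide the tray; a black rubber gasket (face at x = 70 mm, top 54 mm above the bench) closes the far end; the near end is open.
- tray_center (a point): Centre, half-way up its walls, of the loose blue open-topped gel tray: 90 (x) x 80 (y) x 40 mm, walls 4 mm, about 0.25 kg, x axis to the gasket, flat on the plate between the rails with 2.5 mm play each side. Walls reach 52 mm above the bench; a white comb across its far half reaches 66 mm. Starts 35 to 70 mm short of home. Push its near wall, 45 mm behind the centre.
- tray_home (a point): Point fixed to the stand where the tray's centre lies when the tray is fully home (far wall against the gasket): x = 25, y = 0 mm in the stand's frame, 32 mm above the bench.
- lever_pivot (a point): Upright axis of the red lever, fixed to the stand at x = -28, y = 70 mm, 41 mm above the bench (half-way up the lever's bar).
- lever_knob (a point): Centre of the upright red knob, 22 mm in diameter, 34 to 64 mm above the bench, at the lever's end 100 mm from the pivot; the point is 49 mm above the bench and moves with the lever. The bar from pivot to knob is straight, 14 mm wide, 34 to 48 mm above the bench.
- lever (a joint): Lever angle (rad), growing anticlockwise seen from above. 0 = open: the lever points to 170 degrees in the stand's frame (back along -x, 10 degrees outwards). Short of the dead point at 1.2 it springs back (up to 0.7 N m, falling to nothing at 1.2); past it, it snaps to its stop at 1.745 = locked, along the stand's -y, across behind the tray. A tray that is not home blocks it.
- reagent: Bystander: amber bottle with orange cap, 60 mm in diameter, 130 mm tall; origin under its centre. Leave alone.
- beaker: Bystander: white beaker, 68 mm in diameter, 90 mm tall; origin under its centre. Leave alone.
- jar: Bystander: yellow jar, 56 mm in diameter, 60 mm tall; origin under its centre. Leave alone.

How it is judged (in metres and radians):
On the way, in this order (a step that is already met when the one before it is completed fails the run):
1. the tray is pushed fully home against the gasket while the lever is still open (x of tray_center in the frame of stand between 0.021 and 0.029 m and y of tray_center in the frame of stand between -0.006 and 0.006 m and z of tray_center in the frame of stand below 0.036 m and angle between the x axis of tray_center and the x axis of stand, either way round below 0.06 rad and value of joint lever below 0.8 rad), for 0.1 s.
2. the lever has snapped past its dead point into lock (value of joint lever above 1.69 rad), for 0.2 s.
At the end, for the whole second after the job is handed in: The tray stands flat and at rest between the rails, its centre within 4 mm of home along the channel, and the lever rests in lock (above 1.69 rad); bottle, beaker and jar stand upright within 15 mm of where they were (x of tray_center in the frame of stand between 0.021 and 0.029 m and y of tray_center in the frame of stand between -0.006 and 0.006 m and z of tray_center in the frame of stand below 0.036 m and angle between the x axis of tray_center and the x axis of stand, either way round below 0.06 rad and value of joint lever above 1.69 rad and velocity of joint lever between -0.1 and 0.1 rad/s and linear speed of tray below 0.02 m/s and distance of each of reagent, beaker, jar from where it was at the start of the episode below 0.015 m and angle between each of reagent, beaker, jar's own z axis and vertical below 0.15 rad); the robot touches nothing.
It fails at once if the tray is lifted (more than 10 mm) or tipped (z of tray_center in the frame of stand above 0.042 m or angle between tray_center's own z axis and vertical above 0.2 rad).
It fails at once if the amber bottle is knocked, shifted or lifted (distance of reagent from where it was at the start of the episode above 0.015 m or angle between reagent's own z axis and vertical above 0.3 rad).
It fails at once if the white beaker is knocked, shifted or lifted (distance of beaker from where it was at the start of the episode above 0.015 m or angle between beaker's own z axis and vertical above 0.3 rad).
It fails at once if the yellow jar is knocked, shifted or lifted (distance of jar from where it was at the start of the episode above 0.015 m or angle between jar's own z axis and vertical above 0.3 rad).
It also fails if it takes over 51 s, if anything falls off the work surface, if the arm or the gripper's body presses on something with over 40 N, if the wrist force passes 120 N, or if a joint passes its speed limit or range.

## Robot

A 6-joint arm with a two-finger parallel gripper is mounted at the origin on the work surface. World frame = base frame: x ahead of the robot, y to its left, z up, the work surface at z = 0. Lengths are in mm, angles in rad, forces in N, time in s.
With the tool pointing down it reaches from about 300 to 875 mm from the base axis. Payload 6.4 kg.
Tool frame: the origin (TCP) lies at the very end of the fingers, on their centre line; the grasp point (between the pads) lies 19 mm behind it; x points along the fingers, y is the direction in which the jaws open and shut, and the axes are right-handed (so a half turn about x gives the same grasp; the last joint's range is limited). The gripper opens to 88 mm and grips with 3 to 60 N. Pads are 18 mm wide; open, the fingers measure 123 mm over their backs; the gripper's body (75 mm by 187 mm) begins 45 mm behind the grasp point.
Start: joints at [-0.206, 0.181, 1.607, -0, 1.354, -0.206], TCP at [575.014, 0.015, 238.714] pointing down, gripper open.
Joint ranges: [-2.99, 2.99], [-0.89, 2.07], [0.3, 2.58], [-1.14, 4.28], [0, 2.63], [-3.12, 3.12]. Speed limits (rad/s): [2.57, 2.57, 3.01, 3.14, 3.14, 3.14].

## Interface

Orientations are given as a rotation vector (axis times angle).
In Python, from station import get_obs, capture, finish_job, boxes_of, landmark_of gives the robot as it stands.
- The arm moves only by the tool carry_out, never from a script. Its argument "steps" is a list that holds one entry, the list of rows, each a list of 5 numbers: the gripper's target within -1 to 1 (fully open at 1, half-way at 0, shut at -1), then the shift along the tool's x, y, z in m, then the turn about the tool's x in degrees. In form: [[[claw, x, y, z, roll], ...]]. A call has 1 to 12 rows; each row shifts and turns the pose as measured when the row begins, along the tool's axes as they then stand; what a row does not reach is not made up. A row lasts 1/8 s, in which the tool goes at most 62.5 mm and 10.7 degrees, less where a joint would pass 70% of its speed; a pose out of reach is approached as far as the arm can. A call is refused whole if a number of a shift passes 0.0625 or a number of a turn 10.7, either way. A call with a gripper value outside its range is refused whole. The fingers move at their own pace and stop on an object; "grip_force" is the grip in N (left out, the last holds). Time passes only in rows, so rows that do not move let the fingers close. It gives the time, the measured TCP pose, the force and the opening at its end, in the units of the state.
- get_obs(): the state, without advancing time (a new reading comes with each control period).
- capture(name): name is "scene" or "side" or "wrist"; returns a dict with "img" (400x640x3 uint8, red, green, blue), "fx", "fy", "cx", "cy" (pixels), "origin" and "orientation" of the camera in the world; the wrist camera has in their place "tool_from_camera" (4x4, takes a point from camera to tool coordinates, whose origin is the TCP and whose axes are the tool frame's). Camera axes: x right, y up, looking along -z (the intrinsics and any distortion apply to the point x, -y, -z); pixel columns grow to the right and rows downward; lengths in mm; the calibration is good to about 2 mm. A picture is of the moment at which its call begins: read the wrist's pose just before it. There is no depth.
- finish_job(): hands the job in, once; it reports no verdict.
Trained networks look in a picture, given as the dict that the camera call returned (one of the last four; its "shot" number tells which), for a name from the list of things; names that differ only in an ending like _2 or _b are one class to them, and where a whole thing is asked for, a point or a joint stands for the part that bears it (a point fixed in the world has none). Each returns a list of dicts, best first, with "score" (0 to 1); they miss things now and then, are a little off and sometimes report something else, mostly with a low value. They report only what shows in the picture. A call takes as long as a camera call.
- boxes_of(picture, name): "position" ([x, y, z] in mm, in the coordinates of the camera as it stood for that picture, good to about 4 mm: the middle of the surface that is visible of it).
- landmark_of(picture, name): "position" ([x, y, z] in mm, in the coordinates of the camera as it stood for that picture, good to about 4 mm: a listed point, or the origin of a listed thing).
The state is a dict: "clock": time; "joint_pos": joint angles; "joint_vel": joint speeds; "tau": joint torques, N m; "tcp_pos": TCP position; "tool_rot": TCP orientation; "contact_force": force on the tool from outside, world axes, zero at the start; "torque": the same for the moment, N m; "opening": finger opening in mm.
Only numpy, scipy, OpenCV 4.12 (cv2) and the standard library are available. Lean on these libraries where they do the work, as an engineer would, in place of code of your own. Each camera call takes 0.05 s, during which the arm holds its last target. There are 200 camera calls.

## Working session

There is one attempt and no reset: what is moved stays moved. The work goes in short steps, Python scripts to look and compute and a tool call to move; the robot and the scene stay as the last step left them, time stands still between calls to the robot, and variables do not carry over. Pictures are saved under pics/ and viewed, about 8 in all and at most 12, crops included, and the job is handed in when it is done.

Besides the shell and the picture viewer there is one more tool, called after "Request:" in YAML: its name, and indented under it one key for each argument. carry_out: Moves the arm, as the interface text tells. Its arguments: {"type":"object","properties":{"steps":{"type":"array","items":{"type":"array","items":{"type":"array","items":{"type":"number"}}}},"grip_force":{"type":"number"}},"required":["steps"]}

```bash
mkdir -p pics; ls
cat > h.py <<'E'
import numpy as np, cv2
from scipy.spatial.transform import Rotation as R
from station import *
def rot(o):
    o=np.array(o,float)
    return o if o.shape==(3,3) else (R.from_rotvec(o).as_matrix() if o.size==3 else R.from_quat(o).as_matrix())
def T(p,s=None):
    if 'origin' in p: return rot(p['orientation']),np.array(p['origin'])
    M=np.array(p['tool_from_camera']);Rt=rot(s['tool_rot']);return Rt@M[:3,:3],Rt@M[:3,3]+np.array(s['tcp_pos'])
def find(p,n,f=landmark_of,s=None,k=1):
    A,o=T(p,s)
    return [(np.round(A@np.array(d['position'])+o,1),round(d['score'],2)) for d in f(p,n)[:k]]
def save(p,n): cv2.imwrite('pics/'+n+'.png',p['img'][:,:,::-1])
E
python3 - <<'E'
from h import *
s=get_obs();print(s['clock'],s['tcp_pos'],s['tool_rot'],s['opening'])
for c in ['scene','side']:
    p=capture(c);save(p,c);print(c,p['origin'],p['orientation'])
    for n in ['stand','tray_center','tray_home','lever_pivot','lever_knob','reagent','beaker','jar']: print(n,find(p,n,k=2))
a=cv2.imread('pics/scene.png');b=cv2.imread('pics/side.png')
cv2.imwrite('pics/both.png',cv2.resize(np.vstack([a,b]),(480,600)))
E
```

```text
pics
0.0 [5.74468599e+02 1.15227153e-01 2.37841634e+02] [ 1.2086182   1.21065854 -1.21026238] 88.01163910795744
scene [1063.15263247 -220.18664961  662.19751962] [0.66378864 0.36342566 0.99101735]
stand [(array([661.6, 108.1,   4.1]), 0.69)]
tray_center [(array([640.4, 104.6,  33.1]), 0.68)]
tray_home [(array([689.3, 112.7,  37. ]), 0.66)]
lever_pivot [(array([617.6, 170.6,  43. ]), 0.97)]
lever_knob [(array([521.2, 154.3,  50.8]), 0.62)]
reagent [(array([652. , 285.6,  -1.2]), 0.9)]
beaker []
jar [(array([707.4, -38. ,   3.1]), 0.59)]
side [ 487.27696588 -630.11898006  665.88291996] [ 0.86162845 -0.09165914 -0.21085121]
stand [(array([662.3, 104.5,   4.7]), 0.7)]
tray_center [(array([640.6, 102.4,  33.5]), 0.93)]
tray_home [(array([682.9, 106.3,  34.2]), 0.84)]
lever_pivot [(array([617.7, 165.5,  39.7]), 0.56)]
lever_knob []
reagent [(array([6.514e+02, 2.860e+02, 5.000e-01]), 0.66), (array([687.3, 110.9,  33.2]), 0.41)]
beaker [(array([589.8, -75. ,   2.8]), 0.83)]
jar [(array([ 7.117e+02, -3.710e+01, -5.000e-01]), 0.71)]
```

View pics/scene.png

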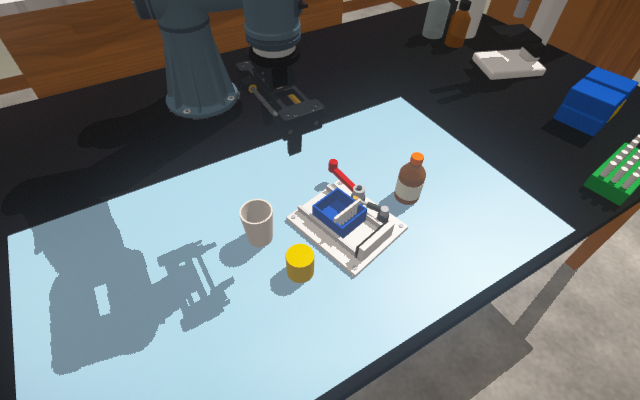

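The scene picture shows the stand around (347,225) px with the tray short of home and the lever open at (340,172). The beaker is at (258,222), the jar at (300,262) and the bottle at (410,180), which agrees with the networks. The stand is yawed about 13°. Next I align the shut fingers with it and look with the wrist camera.

Request:
carry_out:
  steps:
    - [[-1, 0, 0, -0.043, 0], [-1, 0, 0, -0.043, 0], [-1, 0, 0, 0, 9.6], [-1, 0, 0, 0, 9.6], [-1, 0, 0, 0, 9.6], [-1, 0, 0, 0, 9.6], [-1, 0, 0, 0, 9.6], [-1, 0, 0, 0, 9.6], [-1, 0, 0, 0, 9.6], [-1, 0, 0, 0, 9.6], [-1, 0, 0, 0, 0]]

```text
clock: 2.28
tcp_pos: [575.2, 88.9, 238.8]
tool_rot: [2.123, 0.2, -2.122]
contact_force: [-0.2, -0.4, 1.3]
opening: 0.7
```

```bash
cat >> h.py <<'E'
P={'stand':(0,0,0),'tray_home':(25,0,32),'lever_pivot':(-28,70,41),'lever_knob':(-28-98.5,70+17.4,49)}
def fit(shots):
    A=[];B=[];W=[]
    for p,s in shots:
        for n in P:
            for x,w in find(p,n,s=s):
                if w>.5: A.append(P[n][:2]);B.append(x[:2]);W.append(w);print(n,x,w)
    A,B=np.array(A),np.array(B)
    from scipy.optimize import least_squares
    f=lambda q:(A@np.array([[np.cos(q[2]),np.sin(q[2])],[-np.sin(q[2]),np.cos(q[2])]])+q[:2]-B).ravel()
    r=least_squares(f,[662,106,.2],loss='soft_l1',f_scale=4)
    print('fit',r.x,np.degrees(r.x[2]));print(np.round(f(r.x).reshape(-1,2),1).tolist());return r.x
def tostand(q,x):
    c,s=np.cos(q[2]),np.sin(q[2]);d=np.array(x)[:2]-q[:2];return np.round([c*d[0]+s*d[1],-s*d[0]+c*d[1]],1)
E
python3 - <<'E'
from h import *
sh=[]
for c in ['scene','side','wrist']:
    s=get_obs();p=capture(c);sh.append((p,s));
save(p,'w1');print(s['tcp_pos'],rot(s['tool_rot']).round(3).tolist(),s['opening'])
print(T(p,s))
q=fit(sh)
for p,s in sh:
  for x,w in find(p,'tray_center',s=s): print('tray',x,w,tostand(q,x))
print('tcp',tostand(q,s['tcp_pos']))
E
```

```text
[575.18203093  88.91833879 238.76384849] [[0.0, 0.189, -0.982], [-0.0, -0.982, -0.189], [-1.0, 0.0, -0.0]] 0.36562776548111225
(array([[ 1.89959745e-01,  9.31741474e-01,  3.09472328e-01],
       [-9.81791615e-01,  1.80507246e-01,  5.91807277e-02],
       [-7.20859164e-04, -3.15079293e-01,  9.49065077e-01]]), array([656.63101828, 105.24923285, 385.02497119]))
stand [662.5 105.    2. ] 0.86
tray_home [687.5 112.8  36.2] 0.75
lever_pivot [617.8 170.3  40.1] 0.56
lever_knob [518.6 158.8  50.8] 0.82
stand [663.4 104.2   3.6] 0.9
tray_home [682.2 108.8  32.2] 0.85
lever_pivot [616.5 164.8  39.9] 0.85
lever_knob [519.2 153.3  48.9] 0.75
tray_home [690.7 110.8  33.9] 0.93
lever_pivot [617.  165.8  39.1] 0.96
lever_knob [518.4 157.6  45.3] 0.62
fit [6.62796684e+02 1.04946374e+02 2.58277826e-01] 14.798229358630106
[[0.3, -0.1], [-0.5, -1.5], [0.0, -4.8], [-0.4, -1.7], [-0.6, 0.7], [4.8, 2.5], [1.3, 0.7], [-1.0, 3.8], [-3.7, 0.5], [0.8, -0.3], [-0.2, -0.5]]
tray [637.5 105.2  36.1] 0.62 [-24.4   6.7]
tray [640.5 103.5  35.3] 0.74 [-21.9   4.3]
tray [643.1  98.5  33.1] 0.62 [-20.7  -1.2]
tcp [-88.8   6.9]
```

View pics/w1.png

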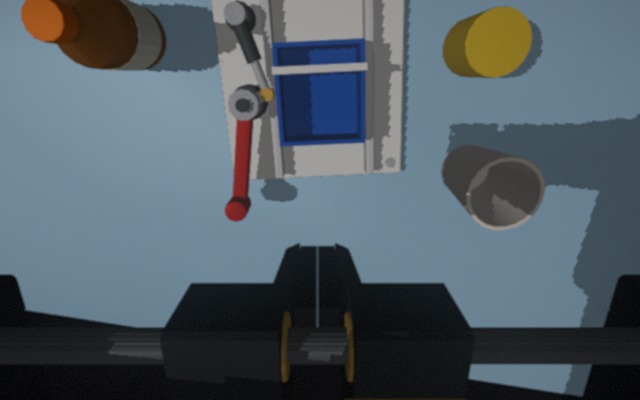

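The wrist view shows the tray with corners near (273,43), (365,38), (366,144) and (282,147). The red lever runs from (247,102) to its knob at (237,209), and the shut fingers are at (318,250). I'll check yaw and position from these pixels.

Run:
```python
from h import *
s=get_obs();p=capture('wrist');A,o=T(p,s)
def px(u,v,z):
    d=A@np.array([(u-p['cx'])/p['fx'],-(v-p['cy'])/p['fy'],-1]);return (o+d*(z-o[2])/d[2])[:2]
q=[662.8,104.95,.2583]
print({k:p[k] for k in p if 'dist' in k or k in('fx','cx','cy')})
t=[px(*c,52) for c in [(273,43),(365,38),(366,144),(282,147)]]
ang=lambda a,b:round(float(np.degrees(np.arctan2(*(b-a)[::-1]))),1)
print('tray',[tostand(q,x) for x in t],np.mean(t,0),tostand(q,np.mean(t,0)),ang(t[3],t[0]),ang(t[2],t[3])-90,ang(t[2],t[1]))
r=[px(*c,12) for c in [(238,181),(402,170),(407,10)]]
print('stand',[tostand(q,x) for x in r],ang(r[1],r[0])-90,ang(r[1],r[2]))
print('knob',px(237,208,64),tostand(q,px(237,208,64)))
# sub-pixel: edge of blue mask
hsv=cv2.cvtColor(p['img'],cv2.COLOR_RGB2HSV)
m=cv2.inRange(hsv,(105,150,40),(130,255,255));m[250:]=0
ys,xs=np.nonzero(m);print(xs.min(),xs.max(),ys.min(),ys.max(),cv2.minAreaRect(np.c_[xs,ys].astype(np.float32)))
```

```text
{'fx': 359.4450599130464, 'cx': 316.95531535115197, 'cy': 193.6743867139795}
tray [array([22.2, 37.6]), array([ 20.6, -41.1]), array([-70.7, -39.5]), array([-68.,  39.])] [639.87811815  97.85758189] [-24.  -1.] 13.9 12.799999999999997 13.8
stand [array([-109. ,   94.7]), array([-109.2,  -82.1]), array([ 45.1, -86.1])] 14.700000000000003 13.3
knob [523.51827016 157.54023287] [-121.2   86.4]
273 364 39 145 ((319.8775329589844, 92.27516174316406), (102.66040802001953, 90.85209655761719), 87.4266357421875)
```

Request:
carry_out:
  steps:
    - [[-1, 0, 0.006, 0.005, -3], [-1, 0.05, 0, 0, 0], [-1, 0.05, 0, 0, 0], [-1, 0.05, 0, 0, 0], [-1, 0.045, 0, 0, 0], [-1, 0.015, 0, 0, 0], [-1, 0, 0, 0, 0]]

```text
clock: 4.1
tcp_pos: [575.2, 81.7, 26.5]
tool_rot: [2.101, 0.252, -2.085]
contact_force: [1.1, -0.4, 0.7]
opening: 0.4
```

Run:
```python
from h import *
s=get_obs();print(s['tcp_pos'],rot(s['tool_rot']).round(3)[:2].tolist(),s['contact_force'])
q=[662.8,104.95,np.radians(14)];print(tostand(q,s['tcp_pos']))
p=capture('wrist');q2=capture('side');cv2.imwrite('pics/a.png',np.vstack([p['img'][:280],q2['img'][100:380,:]])[:,:,::-1])
```

```text
[575.18672089  81.67453699  26.48987749] [[0.008, 0.239, -0.971], [-0.0, -0.971, -0.239]] [ 1.11947116 -0.35443831  0.71646746]
[-90.6  -1.4]
```

View pics/a.png

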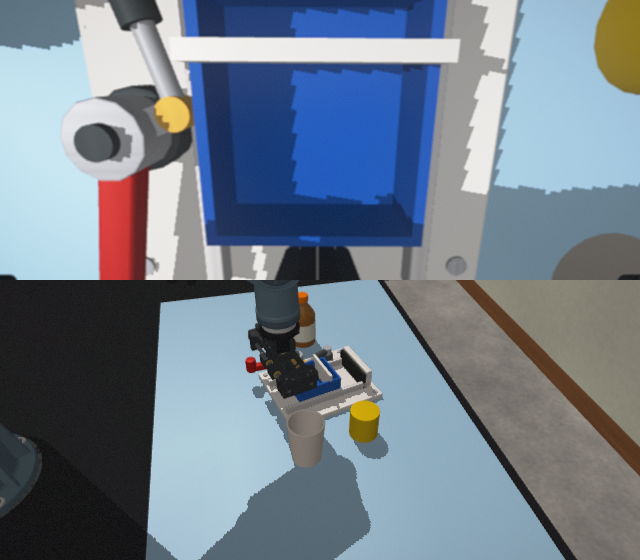

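The shut fingers at (318,260) are centred behind the tray's near wall, which spans 207 to 423 px. Now I push.

Request:
carry_out:
  steps:
    - [[-1, 0, 0, -0.005, 0], [-1, 0, 0, -0.005, 0], [-1, 0, 0, -0.005, 0], [-1, 0, 0, -0.005, 0], [-1, 0, 0, -0.005, 0], [-1, 0, 0, -0.005, 0], [-1, 0, 0, -0.005, 0], [-1, 0, 0, -0.005, 0], [-1, 0, 0, -0.005, 0], [-1, 0, 0, 0, 0]]

```text
clock: 5.45
tcp_pos: [625.4, 93.1, 32.9]
tool_rot: [2.108, 0.251, -2.075]
contact_force: [-0.2, 0.2, 0.9]
opening: 0.5
```

Request:
carry_out:
  steps:
    - [[-1, 0.005, 0, -0.003, 0], [-1, 0.001, 0, -0.003, 0], [-1, 0, 0, -0.003, 0], [-1, 0.001, 0, 0, 0]]

```text
clock: 5.95
tcp_pos: [632.7, 94.9, 25.9]
tool_rot: [2.102, 0.251, -2.081]
contact_force: [-3.1, -0.1, 1.5]
opening: 0.2
```

Run:
```python
from h import *
s=get_obs();print(s['tcp_pos'],rot(s['tool_rot']).round(3).tolist(),s['contact_force'])
q=[662.8,104.95,np.radians(14)];print(tostand(q,s['tcp_pos']))
p=capture('wrist')
for n in ['tray_center','tray_home']: print(n,find(p,n,s=s))
q2=capture('scene');cv2.imwrite('pics/b.png',np.vstack([p['img'][:280],cv2.resize(q2['img'][150:290,250:570],(640,280))])[:,:,::-1])
```

```text
[632.71652255  94.88616037  25.8688994 ] [[0.011, 0.24, -0.971], [-0.002, -0.971, -0.24], [-1.0, 0.005, -0.01]] [-3.11390739 -0.10435287  1.48918819]
[-31.6  -2.5]
tray_center [(array([688.2, 111.4,  30.9]), 0.72)]
tray_home []
```

View pics/b.png

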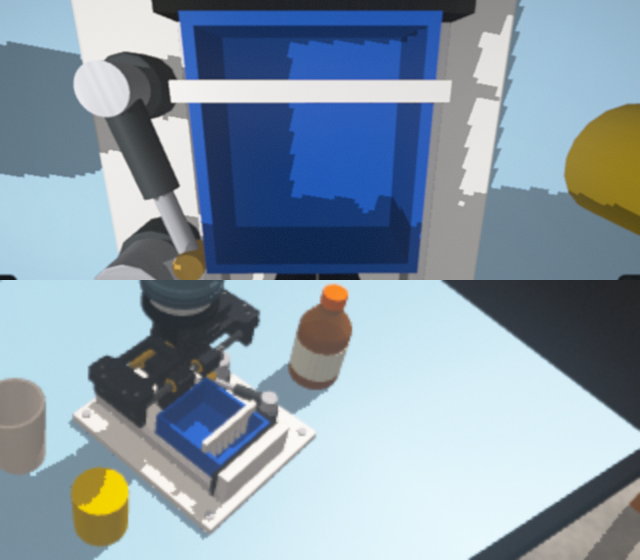

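The tray's far wall (row 12) is right next to the gasket. I push on until the force rises.

Request:
carry_out:
  steps:
    - [[-1, 0, 0, -0.003, 0], [-1, 0, 0, -0.003, 0], [-1, 0, 0, -0.003, 0]]

```text
clock: 6.52
tcp_pos: [632.5, 94.9, 25.8]
tool_rot: [2.077, 0.25, -2.102]
contact_force: [-17.2, -4.6, 14.2]
opening: 0.3
```

Stalled at 17 N with no further travel, and the geometry matches the tray being home. I back off, rise and go to the outer side of the lever.

Request:
carry_out:
  steps:
    - [[-1, 0, 0, 0.018, 0], [-1, -0.05, 0, 0, 0], [-1, -0.05, 0, 0, 0], [-1, 0, -0.042, 0.013, 0], [-1, 0, -0.042, 0.013, 0], [-1, 0, -0.04, 0.014, 0], [-1, 0, 0, 0, 0]]

```text
clock: 7.4
tcp_pos: [552.6, 205.7, 131.6]
tool_rot: [2.1, 0.25, -2.086]
contact_force: [0.1, -0.5, -0.7]
opening: 0.6
```

Run:
```python
from h import *
s=get_obs();print(s['tcp_pos'],rot(s['tool_rot']).round(3).tolist(),s['contact_force'])
q=[662.8,104.95,np.radians(14)];print(tostand(q,s['tcp_pos']))
p=capture('wrist');q2=capture('side')
for pp in (p,q2):
  for n in ['tray_center','tray_home','lever_knob','lever_pivot']: print(n,[(x,w,tostand(q,x)) for x,w in find(pp,n,s=s if pp is p else None)])
cv2.imwrite('pics/c.png',np.vstack([p['img'][:300],cv2.resize(q2['img'][150:350,180:500],(640,300))])[:,:,::-1])
```

```text
[552.59116553 205.7020365  131.58891859] [[0.007, 0.238, -0.971], [-0.002, -0.971, -0.238], [-1.0, 0.003, -0.006]] [ 0.09154382 -0.47870774 -0.67132024]
[-82.6 124.4]
tray_center [(array([690.5, 110. ,  33.4]), 0.93, array([28.1, -1.8]))]
tray_home []
lever_knob [(array([519.2, 160.6,  50.3]), 0.91, array([-125.9,   88.7]))]
lever_pivot [(array([621. , 163.8,  39.2]), 0.81, array([-26.3,  67.2]))]
tray_center [(array([686.2, 115.3,  36.8]), 0.62, array([25.2,  4.4]))]
tray_home []
lever_knob [(array([520.6, 156.8,  48.6]), 0.63, array([-125.4,   84.7]))]
lever_pivot [(array([620.2, 163.9,  42.1]), 0.96, array([-27.1,  67.5]))]
```

View pics/c.png

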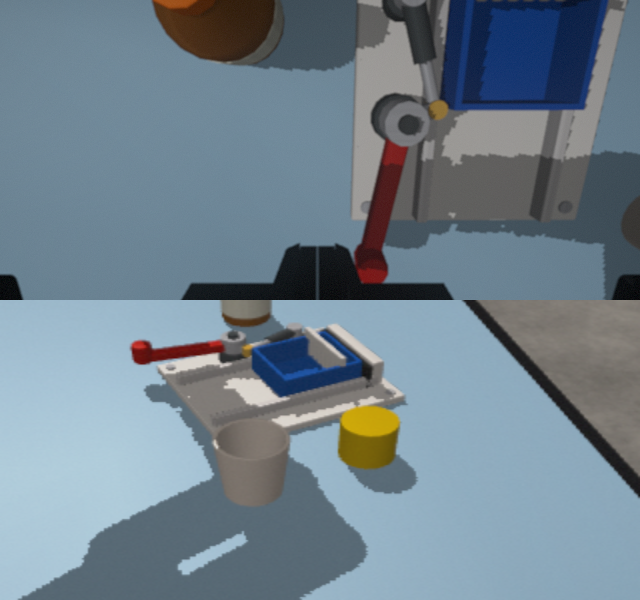

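Tray at the gasket, lever open and the fingers on its outer side. I lower and compute the sweep.

Request:
carry_out:
  steps:
    - [[-1, 0.045, 0, 0.007, 0], [-1, 0.045, 0, 0, 0], [-1, 0.004, 0, 0, 0], [-1, 0, 0, 0, 0]]

```text
clock: 8.4
tcp_pos: [550.2, 199.9, 37.5]
tool_rot: [2.106, 0.243, -2.086]
contact_force: [-0.8, 0.3, -0.1]
opening: 0.5
```

Run:
```python
from h import *
s=get_obs();q=[662.8,104.95,np.radians(14)];c=tostand(q,s['tcp_pos']);print(s['tcp_pos'],c,s['contact_force'])
for th in np.arange(0,1.61,.1):
    a=np.radians(170)+th;u=np.array([np.cos(a),np.sin(a)]);n=np.array([-u[1],u[0]])
    x=np.array([-28,69])+68*u-(7+9*abs(n[0])+17.5*abs(n[1]))*n
    d=x-c;c=x;print(round(th,1),x.round(1),'tool y,z',(-d[1]).round(1),(-d[0]).round(1))
```

```text
[550.16282296 199.90297251  37.49897127] [-86.3 119.4] [-0.81233196  0.2911593  -0.07109525]
0.0 [-90.5 106.2] tool y,z 13.2 4.2
0.1 [-93.9  99.1] tool y,z 7.1 3.5
0.2 [-96.6  92. ] tool y,z 7.1 2.7
0.3 [-98.7  85.8] tool y,z 6.2 2.0
0.4 [-100.1   79.2] tool y,z 6.6 1.5
0.5 [-100.9   72.3] tool y,z 6.9 0.8
0.6 [-100.9   65.2] tool y,z 7.1 0.0
0.7 [-100.2   57.9] tool y,z 7.3 -0.7
0.8 [-98.6  50.6] tool y,z 7.3 -1.6
0.9 [-96.2  43.4] tool y,z 7.3 -2.4
1.0 [-92.8  36.3] tool y,z 7.1 -3.3
1.1 [-88.6  29.5] tool y,z 6.8 -4.2
1.2 [-83.6  23.2] tool y,z 6.3 -5.0
1.3 [-77.7  17.4] tool y,z 5.8 -5.9
1.4 [-71.1  12.3] tool y,z 5.1 -6.6
1.5 [-63.9   7.9] tool y,z 4.4 -7.2
1.6 [-56.1   4.4] tool y,z 3.5 -7.8
```

Request:
carry_out:
  steps:
    - [[-1, 0, 0.013, 0.004, 0], [-1, 0, 0.007, 0.003, 0], [-1, 0, 0.007, 0.003, 0], [-1, 0, 0.006, 0.002, 0], [-1, 0, 0.007, 0.001, 0], [-1, 0, 0.007, 0.001, 0]]

```text
clock: 9.15
tcp_pos: [550.7, 156.1, 44.7]
tool_rot: [2.128, 0.256, -2.079]
contact_force: [-1.6, 10.4, 1.2]
opening: 0.5
```

```bash
cat > chk.py <<'E'
from h import *
s=get_obs();q=[662.8,104.95,np.radians(14)];print(s['tcp_pos'].round(1),tostand(q,s['tcp_pos']),s['contact_force'].round(1),rot(s['tool_rot']).round(3).tolist())
for c in ('scene','side','wrist'):
  p=capture(c)
  for x,w in find(p,'lever_knob',s=s if c=='wrist' else None):
    k=tostand(q,x);print(c,x,w,k,'lever',(np.arctan2(k[1]-69,k[0]+28)-np.radians(170))%6.283)
E
python3 chk.py
```

```text
[550.7 156.1  44.7] [-96.4  76.7] [-1.6 10.4  1.2] [[0.022, 0.23, -0.973], [0.014, -0.973, -0.229], [-1.0, -0.008, -0.024]]
scene [529.  120.6  50.4] 0.76 [-126.    47.6] lever 0.3893401098696794
side [526.2 122.2  45.5] 0.82 [-128.4   49.8] lever 0.3633013216195442
```

Request:
carry_out:
  steps:
    - [[-1, 0.005, 0.007, 0.003, 0], [-1, 0.004, 0.007, 0.001, 0], [-1, 0.002, 0.007, 0, 0], [-1, 0.001, 0.007, -0.001, 0]]

```text
clock: 9.95
tcp_pos: [561.6, 134.1, 45.2]
tool_rot: [2.153, 0.267, -2.061]
contact_force: [-2.2, 8.2, 0.7]
opening: 0.4
```

```bash
python3 chk.py
```

```text
[561.6 134.1  45.2] [-91.1  52.8] [-2.2  8.2  0.7] [[0.041, 0.23, -0.972], [0.025, -0.973, -0.229], [-0.999, -0.015, -0.045]]
scene [550.5  89.8  50.3] 0.71 [-112.6   12.5] lever 0.7631681057907143
```

Request:
carry_out:
  steps:
    - [[-1, 0.008, 0.002, 0.004, 0], [-1, 0.003, 0.002, 0.002, 0]]

```text
clock: 10.5
tcp_pos: [561.9, 130.4, 40.5]
tool_rot: [2.166, 0.269, -2.049]
contact_force: [-1.3, 6.9, -1.6]
opening: 0.4
```

Request:
carry_out:
  steps:
    - [[-1, 0.004, 0.007, 0.001, 0], [-1, 0.004, 0.007, 0, 0], [-1, 0.004, 0.007, -0.001, 0], [-1, 0.004, 0.006, -0.003, 0]]

```text
clock: 11.0
tcp_pos: [573.5, 105.2, 28.7]
tool_rot: [2.173, 0.272, -2.044]
contact_force: [-0.8, -0.3, 0.6]
opening: 0.4
```

```bash
python3 chk.py
```

```text
[573.5 105.2  28.7] [-86.6  21.9] [-0.8 -0.3  0.6] [[0.058, 0.23, -0.971], [0.031, -0.973, -0.229], [-0.998, -0.017, -0.063]]
scene [585.   68.7  53.6] 0.83 [-84.3 -16.4] lever 1.1622931395064775
side [588.5  70.3  48.3] 0.55 [-80.5 -15.6] lever 1.1897384863851288
wrist [589.8  71.6  48.7] 0.76 [-78.9 -14.7] lever 1.1987721338895678
```

The lever is right at its dead point (1.16–1.20). I push through.

Request:
carry_out:
  steps:
    - [[-1, -0.004, 0.004, -0.005, 0], [-1, 0, 0.004, -0.007, 0], [-1, 0, 0.003, -0.007, 0], [-1, 0, 0, 0, 0], [-1, 0, 0, 0, 0]]

```text
clock: 11.92
tcp_pos: [596.0, 99.0, 33.9]
tool_rot: [2.172, 0.272, -2.043]
contact_force: [-0.3, -0.0, -0.1]
opening: 0.2
```

```bash
python3 chk.py
```

```text
[596.   99.   33.9] [-66.3  10.3] [-0.3 -0.  -0.1] [[0.058, 0.231, -0.971], [0.031, -0.973, -0.229], [-0.998, -0.017, -0.063]]
scene [640.5  62.9  50. ] 0.65 [-31.8 -35.4] lever 1.708761538767213
side [640.4  64.3  49.3] 0.6 [-31.6 -34. ] lever 1.7102067103645124
wrist [640.1  69.4  46.8] 0.98 [-30.6 -29. ] lever 1.7186195546729381
```

It snapped to its stop. I retreat back and up, then check.

Request:
carry_out:
  steps:
    - [[-1, 0, 0, 0.02, 0], [-1, -0.05, 0, 0, 0], [-1, -0.05, 0, 0, 0], [-1, -0.05, 0, 0.04, 0], [-1, -0.03, 0, 0.03, 0], [-1, 0, 0, 0, 0], [-1, 0, 0, 0, 0]]

```text
clock: 13.1
tcp_pos: [496.9, 72.6, 210.5]
tool_rot: [2.172, 0.272, -2.043]
contact_force: [-0.5, 0.4, 0.0]
opening: 0.2
```

```bash
python3 chk.py
python3 - <<'E'
from h import *
q=[662.8,104.95,np.radians(14)];s=get_obs();p=capture('wrist');q2=capture('side')
for pp in (p,q2):
  print([(x,w,tostand(q,x)) for x,w in find(pp,'tray_center',s=s if pp is p else None)],[find(pp,n,s=s if pp is p else None) for n in ('reagent','beaker','jar')])
cv2.imwrite('pics/d.png',np.vstack([p['img'][:300],cv2.resize(q2['img'][150:350,180:500],(640,300))])[:,:,::-1])
E
```

```text
[496.9  72.6 210.5] [-168.8    8.7] [-0.5  0.4  0. ] [[0.058, 0.231, -0.971], [0.031, -0.973, -0.23], [-0.998, -0.017, -0.063]]
scene [641.   66.   49.2] 0.77 [-30.6 -32.5] lever 1.7195337818056702
side [642.1  64.7  47.5] 0.98 [-29.8 -34. ] lever 1.7276699953688688
wrist [641.4  67.8  47.5] 0.93 [-29.8 -30.9] lever 1.7271278762606883
[] [[], [(array([590.4, -70.9,   2.8]), 0.71)], []]
[(array([688. , 115.2,  37.6]), 0.56, array([26.9,  3.8]))] [[(array([655.7, 287. ,  -1.3]), 0.85)], [(array([588. , -74.4,   2.3]), 0.63)], [(array([713.4, -38.3,  -1. ]), 0.94)]]
```

View pics/d.png

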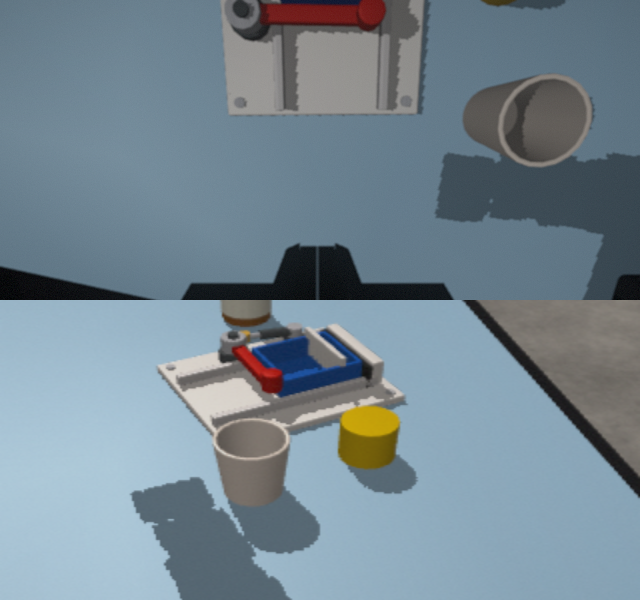

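The lever lies square across behind the tray, from (247,12) to (370,12) in the wrist view. The tray is against the gasket, the bystanders have not moved and the arm is clear.

```bash
python3 -c "from station import finish_job; print(finish_job())"
```

```text
the job is handed in; nothing more can be done
None
```

The tray is home against the gasket, the lever is locked behind it, and I handed the job in at about 13 s; no verdict was reported. I pushed the tray with shut fingertips until it stalled at about 17 N. Then I backed off and swept the lever's bar round from its outer side until it snapped past its dead point.

**Last checks**
- **Lever:** measured at about 1.72 to 1.73 rad from three cameras. That is a little under the 1.745 stop but within measuring error, and it lies square across behind the tray in the picture.
- **Tray:** about x = 27 mm, y = 4 mm in the stand's frame from one side view, with the networks good to about 4 mm. An earlier pair of views, before the lever push, gave 28 and 25 mm in x but disagreed in y (-2 and +4 mm). The rails allow only 2.5 mm either way.
- **Bystanders:** bottle, beaker and jar all read within about 5 mm of their starting positions and stand upright.
- **Arm:** clear of everything, with wrist force near zero.

**What went off plan:** the tool drifted in height and tilted about 4° while pushing. I corrected the height along the way and left the tilt.

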